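Flip the rack status tags

TASK

Each tube rack on the grey status board has a hinged tag in front of it: push the tags over with the fingertips so that every rack with all its places filled shows the disc face of its tag uppermost (tag leaning over toward the rack), and the rack that is not full shows the bar face (tag leaning toward the robot). Leave alone the tags that are already right, push gently, never pinch a tag, and leave the racks, jar, bottle and timer where they stand.

Things in the scene. Friction and masses are not known exactly. Their poses are not given: they have to be found in the camera images.
- board: flat grey status board fixed to the bench, 250 x 450 mm, 8 mm thick. Origin: underside, below the common hinge line of the tags, half-way along it; x points from the hinge line to the racks (away from the robot), y along the row, z up. It reaches from x = -70 to 180 mm. The tag stands are fixed on it in a row along y at -157.5, -52.5, 52.5 and 157.5 mm, in any order, and one rack stands behind (+x of) each
- stand_1: metal stand fixed on the board, carrying one hinged tag. Origin: centre of its underside, 8 mm above the bench; x points to its rack, z up. The hinge axis runs along its y, 52 mm above the origin (60 mm above the bench). Post 10 mm thick below the hinge, foot 44 x 58 mm; thin stop rods reach 7 mm above the hinge, 14 mm to either side of it
- tag_1 (a joint): tag angle, rad: 0 upright, -0.7 (stop) leaning to the robot, bar face up, +0.7 (stop) leaning to the rack, disc face up. White flap 52 mm wide, 5 mm thick, reaching 52 mm from the hinge, 40 g; a dark 32 mm disc on one face, a dark 40 x 9 mm bar on the other. Swings freely: left 0.2 rad past upright it falls to the stop; the stop is hard. Leaning, its free edge is 34 mm beside and 40 mm above the hinge
- edge_1 (a point): middle of the free edge of the tag on stand_1, 52 mm from the hinge axis; moves with the tag
- bay_1 (a point): point on the board's top face, 140 mm behind (+x of) stand_1, at the middle of the place of the rack that its tag speaks for
- stand_2: metal stand fixed on the board, carrying one hinged tag. Origin: centre of its underside, 8 mm above the bench; x points to its rack, z up. The hinge axis runs along its y, 52 mm above the origin (60 mm above the bench). Post 10 mm thick below the hinge, foot 44 x 58 mm; thin stop rods reach 7 mm above the hinge, 14 mm to either side of it
- tag_2 (a joint): tag angle, rad: 0 upright, -0.7 (stop) leaning to the robot, bar face up, +0.7 (stop) leaning to the rack, disc face up. White flap 52 mm wide, 5 mm thick, reaching 52 mm from the hinge, 40 g; a dark 32 mm disc on one face, a dark 40 x 9 mm bar on the other. Swings freely: left 0.2 rad past upright it falls to the stop; the stop is hard. Leaning, its free edge is 34 mm beside and 40 mm above the hinge
- edge_2 (a point): middle of the free edge of the tag on stand_2, 52 mm from the hinge axis; moves with the tag
- bay_2 (a point): point on the board's top face, 140 mm behind (+x of) stand_2, at the middle of the place of the rack that its tag speaks for
- stand_3: metal stand fixed on the board, carrying one hinged tag. Origin: centre of its underside, 8 mm above the bench; x points to its rack, z up. The hinge axis runs along its y, 52 mm above the origin (60 mm above the bench). Post 10 mm thick below the hinge, foot 44 x 58 mm; thin stop rods reach 7 mm above the hinge, 14 mm to either side of it
- tag_3 (a joint): tag angle, rad: 0 upright, -0.7 (stop) leaning to the robot, bar face up, +0.7 (stop) leaning to the rack, disc face up. White flap 52 mm wide, 5 mm thick, reaching 52 mm from the hinge, 40 g; a dark 32 mm disc on one face, a dark 40 x 9 mm bar on the other. Swings freely: left 0.2 rad past upright it falls to the stop; the stop is hard. Leaning, its free edge is 34 mm beside and 40 mm above the hinge
- edge_3 (a point): middle of the free edge of the tag on stand_3, 52 mm from the hinge axis; moves with the tag
- bay_3 (a point): point on the board's top face, 140 mm behind (+x of) stand_3, at the middle of the place of the rack that its tag speaks for
- stand_4: metal stand fixed on the board, carrying one hinged tag. Origin: centre of its underside, 8 mm above the bench; x points to its rack, z up. The hinge axis runs along its y, 52 mm above the origin (60 mm above the bench). Post 10 mm thick below the hinge, foot 44 x 58 mm; thin stop rods reach 7 mm above the hinge, 14 mm to either side of it
- tag_4 (a joint): tag angle, rad: 0 upright, -0.7 (stop) leaning to the robot, bar face up, +0.7 (stop) leaning to the rack, disc face up. White flap 52 mm wide, 5 mm thick, reaching 52 mm from the hinge, 40 g; a dark 32 mm disc on one face, a dark 40 x 9 mm bar on the other. Swings freely: left 0.2 rad past upright it falls to the stop; the stop is hard. Leaning, its free edge is 34 mm beside and 40 mm above the hinge
- edge_4 (a point): middle of the free edge of the tag on stand_4, 52 mm from the hinge axis; moves with the tag
- bay_4 (a point): point on the board's top face, 140 mm behind (+x of) stand_4, at the middle of the place of the rack that its tag speaks for
- rack_a: white tube rack, loose, 64 (x) x 84 (y) x 50 mm high, 3 x 4 places, FULL: all 12 places hold a capped tube; the blue caps reach 90 mm above its underside. About 0.35 kg. Origin: centre of its underside, on the board. It stands within 6 mm of one of the four bay points; its front face is about 108 mm from the hinge line
- rack_b: white tube rack, loose, 64 (x) x 84 (y) x 50 mm high, 3 x 4 places, FULL: all 12 places hold a capped tube; the blue caps reach 90 mm above its underside. About 0.35 kg. Origin: centre of its underside, on the board. It stands within 6 mm of one of the four bay points; its front face is about 108 mm from the hinge line
- rack_c: white tube rack, loose, 64 (x) x 84 (y) x 50 mm high, 3 x 4 places, FULL: all 12 places hold a capped tube; the blue caps reach 90 mm above its underside. About 0.35 kg. Origin: centre of its underside, on the board. It stands within 6 mm of one of the four bay points; its front face is about 108 mm from the hinge line
- rack_d: white tube rack, loose, 64 (x) x 84 (y) x 50 mm high, 3 x 4 places, NOT FULL: only 5 of its 12 places hold a capped tube; the blue caps reach 90 mm above its underside. About 0.35 kg. Origin: centre of its underside, on the board. It stands within 6 mm of one of the four bay points; its front face is about 108 mm from the hinge line
- jar: bystander: white screw-lid specimen jar, 54 mm across, 65 mm high, loose; origin at the centre of its underside
- bottle: bystander: clear bottle, 52 mm across, 115 mm high, loose; origin at the centre of its underside
- timer: bystander: grey bench timer, 45 x 70 x 24 mm, lying loose beside the board; origin at the centre of its underside

How it is judged (in metres and radians):
At the end, for the whole second after the job is handed in: Every tag whose bay holds a full rack leans toward the rack (joint above 0.55 rad), the tag of the rack that is not full leans toward the robot (joint below -0.55 rad), all at rest (slower than 0.1 rad/s), and every rack is still in its bay (within 35 mm of the bay point) (((value of joint tag_1 above 0.55 rad and horizontal distance between any of rack_a, rack_b, rack_c and bay_1 below 0.035 m) or (value of joint tag_1 below -0.55 rad and horizontal distance between rack_d and bay_1 below 0.035 m)) and ((value of joint tag_2 above 0.55 rad and horizontal distance between any of rack_a, rack_b, rack_c and bay_2 below 0.035 m) or (value of joint tag_2 below -0.55 rad and horizontal distance between rack_d and bay_2 below 0.035 m)) and ((value of joint tag_3 above 0.55 rad and horizontal distance between any of rack_a, rack_b, rack_c and bay_3 below 0.035 m) or (value of joint tag_3 below -0.55 rad and horizontal distance between rack_d and bay_3 below 0.035 m)) and ((value of joint tag_4 above 0.55 rad and horizontal distance between any of rack_a, rack_b, rack_c and bay_4 below 0.035 m) or (value of joint tag_4 below -0.55 rad and horizontal distance between rack_d and bay_4 below 0.035 m)) and velocity of joint tag_1 between -0.1 and 0.1 rad/s and velocity of joint tag_2 between -0.1 and 0.1 rad/s and velocity of joint tag_3 between -0.1 and 0.1 rad/s and velocity of joint tag_4 between -0.1 and 0.1 rad/s); the robot touches nothing.
It fails at once if a rack shifted by more than 15 mm, lifted or tipped (distance of any of rack_a, rack_b, rack_c, rack_d from where it was at the start of the episode above 0.015 m or angle between any of rack_a, rack_b, rack_c, rack_d's own z axis and vertical above 0.3 rad).
It fails at once if the jar, bottle or timer shifted by more than 15 mm, lifted or tipped (distance of any of jar, bottle, timer from where it was at the start of the episode above 0.015 m or angle between any of jar, bottle, timer's own z axis and vertical above 0.3 rad).
It fails at once if a tag pinched: the fingers press on both of its faces at once ((contact force between the fingers and tag_1_c0 above 1 N and contact force between the fingers and tag_1_c1 above 1 N) or (contact force between the fingers and tag_2_c0 above 1 N and contact force between the fingers and tag_2_c1 above 1 N) or (contact force between the fingers and tag_3_c0 above 1 N and contact force between the fingers and tag_3_c1 above 1 N) or (contact force between the fingers and tag_4_c0 above 1 N and contact force between the fingers and tag_4_c1 above 1 N)).
It fails at once if a tag hit or forced with more than 25 N (contact force between anything else and tag_1 above 25 N or contact force between anything else and tag_2 above 25 N or contact force between anything else and tag_3 above 25 N or contact force between anything else and tag_4 above 25 N).
It fails at once if a tag that was right from the start was swung over ((horizontal distance between any of rack_a, rack_b, rack_c and bay_1 below 0.035 m and value of joint tag_1 below 0 rad) or (horizontal distance between rack_d and bay_2 below 0.035 m and value of joint tag_2 above 0 rad) or (horizontal distance between rack_d and bay_3 below 0.035 m and value of joint tag_3 above 0 rad) or (horizontal distance between rack_d and bay_4 below 0.035 m and value of joint tag_4 above 0 rad)).
It also fails if it takes over 64 s, if anything falls off the work surface, if the arm or the gripper's body presses on something with over 40 N, if the wrist force passes 120 N, or if a joint passes its speed limit or range.

ROBOT

A 7-joint arm with a two-finger parallel gripper is mounted at the origin on the work surface. World frame = base frame: x ahead of the robot, y to its left, z up, the work surface at z = 0. Lengths are in mm, angles in rad, forces in N, time in s.
With the tool pointing down it reaches from about 400 to 875 mm from the base axis. Payload 4.4 kg.
Tool frame: the origin (TCP) lies between the finger pads; the fingertips stand ctrl.finger_overhang ahead of it and the grasp point (between the pads) lies 11 mm behind it (ctrl.finger_overhang is the distance from the TCP to the fingertips, in mm); z points along the fingers, y is the direction in which the jaws open and shut (so a half turn about z gives the same grasp; the last joint's range is limited). The gripper opens to 85 mm and grips with 20 to 120 N. Pads are 22 mm wide; open, the fingers measure 114 mm over their backs; the gripper's body (76 mm by 85 mm) begins 54 mm behind the grasp point. The pads swing forward as they close: fully open they stand 13 mm farther back than shut.
Start: joints at [1.249, 0.628, 0.038, 1.517, -0.027, 0.996, -0.02], TCP at [164.49, -628.857, 239.313] pointing down, gripper open.
Joint ranges: [-3.06, 3.06], [-0.37, 2.12], [-1.25, 1.32], [0.18, 2.47], [-1.1, 4.24], [0.23, 1.98], [-2.94, 2.94]. Speed limits (rad/s): [2.57, 2.57, 3.14, 3.14, 3.14, 3.14, 3.14].

INTERFACE

Orientations are given as [roll, pitch, yaw] about the fixed x, y, z axes, in that order (R = Rz(yaw) Ry(pitch) Rx(roll)).
In Python, from cell import ctrl gives the robot as it stands. The module is installed in compiled form; this text tells all that it offers.
- The arm moves only by the tool step_arm, never from a script. Its argument "deltas" is a list that holds one entry, the list of rows, each a list of 7 numbers: the opening, from 0 (shut) to 1 (fully open), then the shift along the world's x, y, z in mm, then the turn, a rotation vector about the world's x, y, z in rad. In form: [[[grip, tx, ty, tz, rx, ry, rz], ...]]. A call has 1 to 10 rows; each row shifts and turns the commanded pose from where the row before left it; what a row does not reach is not made up. A row lasts 1/12 s, in which the tool goes at most 41.7 mm and 7.16 degrees, less where a joint would pass 70% of its speed; a pose out of reach is approached as far as the arm can. A call is refused whole if a number of a shift passes 41.7 or a number of a turn 0.125, either way. A call with a gripper value outside its range is refused whole. The fingers move at their own pace and stop on an object; the grip force is fixed at half the most. Time passes only in rows, so rows that do not move let the fingers close. It gives the time, the measured TCP pose, the force and the opening at its end, in the units of the state.
- ctrl.read_state(): the state, without advancing time (a new reading comes with each control period).
- ctrl.get_image(name): name is "scene" or "top"; returns (picture, depth): 480x640x3 uint8, red, green, blue; 480x640 float32, mm along the optical axis (not along the pixel's ray), 0 where there is no reading.
- ctrl.camera_info(name): a dict with "intrinsics" (3x3 intrinsics, pixels), "distortion" ([k1, k2, p1, p2, k3] as OpenCV has them; the pictures are not rectified), "rvec" (rotation vector, rad) and "tvec" (3), from world to camera coordinates, as OpenCV has them. Camera axes: x right, y down, z forward; pixel columns grow to the right and rows downward; lengths in mm; the calibration is good to about 2 mm. A picture is of the moment at which its call begins. camera_info takes no time and is no camera call.
- ctrl.finish_job(): hands the job in, once; it reports no verdict.
The state is a dict: "clock": time; "qpos": joint angles; "qd": joint speeds; "tau": joint torques, N m; "eef_pos": TCP position; "tool_rot": TCP orientation; "force": force on the tool from outside, world axes, zero at the start; "torque": the same for the moment, N m; "width": finger opening in mm.
Only numpy, scipy, OpenCV 4.12 (cv2) and the standard library are available. Lean on these libraries where they do the work, as an engineer would, in place of code of your own. Each camera call takes 0.05 s, during which the arm holds its last target.

## Working session

There is one attempt and no reset: what is moved stays moved. The work goes in short steps, Python scripts to look and compute and a tool call to move; the robot and the scene stay as the last step left them, time stands still between calls to the robot, and variables do not carry over. Pictures are saved under pics/ and viewed, and the job is handed in when it is done.

Besides the shell and the picture viewer there is one more tool, called after "Emit:" as name([rows], argument=value, ...), one row to a line, values as JSON. step_arm: Moves the arm, as the interface text tells. Its arguments: {"type":"object","properties":{"deltas":{"type":"array"}},"required":["deltas"]}

```bash
mkdir -p pics; python3 - <<'E'
from cell import ctrl
import cv2,numpy as np
for n in("scene","top"):
    p,d=ctrl.get_image(n); cv2.imwrite(f"pics/{n}0.png",p[:,:,::-1]); np.save(f"{n}_d.npy",d); np.save(f"{n}_p.npy",p)
    print(n,ctrl.camera_info(n))
print(ctrl.read_state(),ctrl.finger_overhang)
E
```

```text
scene {'intrinsics': array([[489.77760608,   0.        , 322.17747814],
       [  0.        , 489.77760608, 241.26793115],
       [  0.        ,   0.        ,   1.        ]]), 'distortion': array([-0.0990025,  0.       ,  0.       ,  0.       ,  0.       ]), 'rvec': array([ 2.11188703,  0.64187007, -0.30119951]), 'tvec': array([-518.82230002,  -81.28144503, 1261.71888516])}
top {'intrinsics': array([[508.37190768,   0.        , 324.88698247],
       [  0.        , 508.37190768, 231.87277937],
       [  0.        ,   0.        ,   1.        ]]), 'distortion': array([-0.1345971,  0.       ,  0.       ,  0.       ,  0.       ]), 'rvec': array([ 2.14594608, -2.1506482 ,  0.12020516]), 'tvec': array([  24.64292646,  575.83837281, 1233.65855487])}
{'clock': 0.1, 'qpos': array([ 1.24917689,  0.62927185,  0.03841474,  1.5182732 , -0.02697938,
        0.99632294, -0.01998519]), 'qd': array([ 3.22383819e-04, -1.59303173e-03,  4.58889320e-04, -2.70998949e-03,
        5.19117205e-04,  3.66563353e-04,  8.80406137e-05]), 'tau': array([ 2.86799390e-03, -5.64536798e+01,  1.23000685e+00, -1.93974227e+01,
        1.10928735e-02,  5.38015855e-03, -4.19090853e-06]), 'eef_pos': array([ 164.37378262, -628.29472692,  238.46703715]), 'tool_rot': array([-3.13983454e+00,  1.87483548e-05,  2.55869655e-01]), 'force': array([ 0.02841899, -0.4480055 ,  0.71637655]), 'torque': array([-0.06552078,  0.00415257,  0.04061066]), 'width': 85.50716915952215} 8.0
```

View pics/scene0.png

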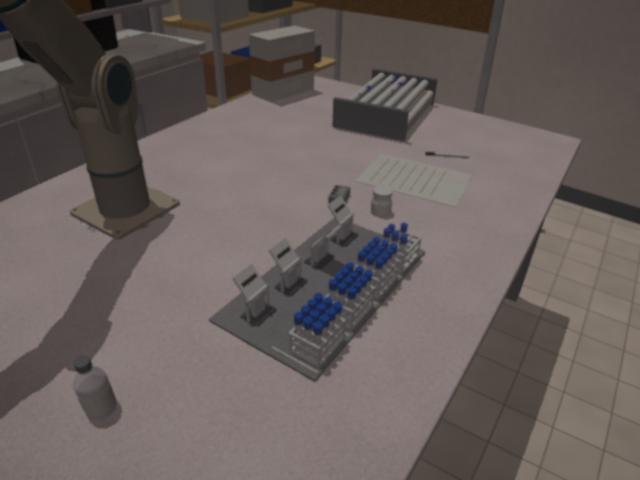

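View pics/top0.png

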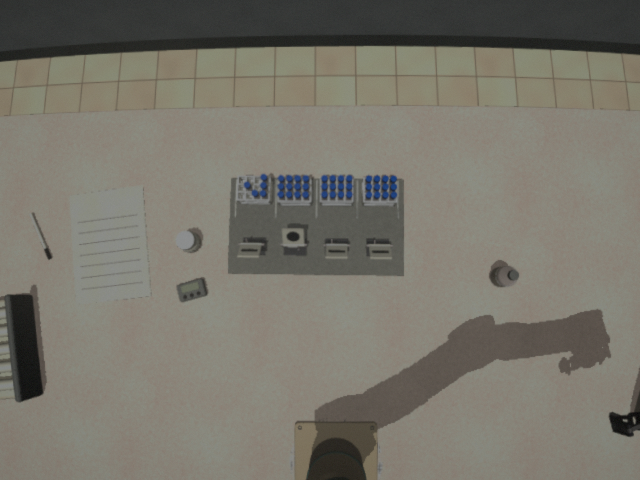

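The top picture shows the leftmost rack (253,190) partly empty with its tag showing the bar, which is right. The second tag (293,237) shows its disc, which is also right. The third (337,248) and fourth (379,248) show the bar in front of full racks, so both need pushing over. I'll zoom in and measure.

```bash
cat > h.py <<'E'
import cv2,numpy as np
from cell import ctrl
def ray(n,uv,z):
    c=ctrl.camera_info(n);R=cv2.Rodrigues(c["rvec"])[0];t=c["tvec"]
    p=cv2.undistortPoints(np.array(uv,float).reshape(-1,1,2),c["intrinsics"],c["distortion"]).reshape(-1,2)
    d=np.c_[p,np.ones(len(p))]@R; o=-R.T@t
    return o+d*((z-o[2])/d[:,2])[:,None]
E
python3 - <<'E'
from h import *
p=np.load("top_p.npy");d=np.load("top_d.npy")
cv2.imwrite("pics/topz.png",cv2.resize(p[165:285,220:412,::-1],None,fx=4,fy=4,interpolation=cv2.INTER_CUBIC))
hsv=cv2.cvtColor(p,cv2.COLOR_RGB2HSV); print(hsv[225,270],hsv[225,220],p[225,270],p[225,220])
m=((hsv[...,2]<135)&(hsv[...,1]<60)).astype(np.uint8)
m=m*0+((np.abs(p.astype(int)-p[225,265].astype(int)).max(2)<14)).astype(np.uint8)
m[:150]=0;m[300:]=0;m[:,:215]=0;m[:,420:]=0
m=cv2.morphologyEx(m,cv2.MORPH_OPEN,np.ones((3,3)))
c=max(cv2.findContours(m,0,1)[0],key=cv2.contourArea)
r=cv2.minAreaRect(c);b=cv2.boxPoints(r);print(r,b);w=ray("top",b,8);print(w.round(1))
# tags: white flap
wh=((hsv[...,2]>150)&(hsv[...,1]<40)).astype(np.uint8)
E
```

```text
[30 14 92] [ 26  26 139] [92 92 87] [139 137 125]
((315.722900390625, 226.49832153320312), (175.1353759765625, 96.02235412597656), 0.3451511263847351) [[227.86758 273.98114]
 [228.44601 177.9605 ]
 [403.57822 179.0155 ]
 [402.9998  275.03613]]
[[ 472.   271.6    8. ]
 [ 722.6  276.1    8. ]
 [ 717.3 -180.7    8. ]
 [ 468.7 -174.     8. ]]
```

View pics/topz.png

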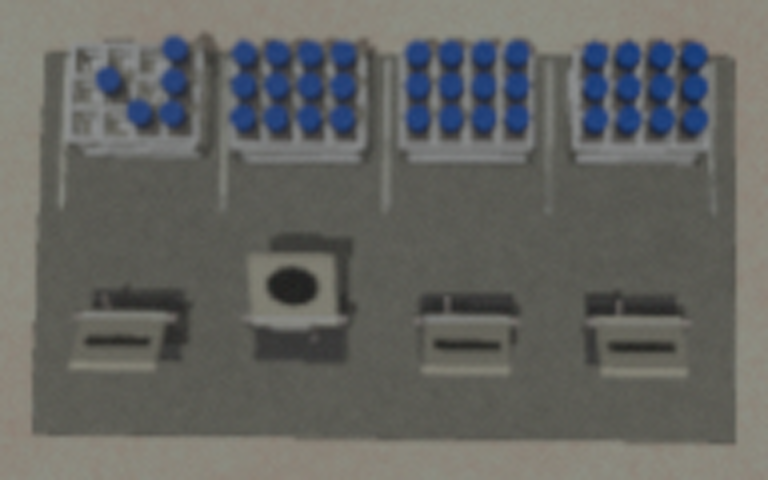

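```bash
python3 - <<'E'
from h import *
print(ray("top",[[325.5,257.8],[347.3,258],[370,258],[392,258.8]],100).round(1))
print(ray("top",[[324,245.5],[350,245.5],[367,245.5],[392.5,245.8]],62).round(1))
E
```

```text
[[ 506.1   21.   100. ]
 [ 505.5  -30.4  100. ]
 [ 505.3  -83.9  100. ]
 [ 503.2 -135.9  100. ]]
[[ 539.1   25.2   62. ]
 [ 539.   -38.3   62. ]
 [ 538.8  -79.8   62. ]
 [ 537.9 -142.1   62. ]]
```

Emit:
step_arm([
  [[0, 18, 32.5, 0, 0, 0, -0.053], [0, 18, 32.5, 0, 0, 0, -0.053], [0, 18, 32.5, 0, 0, 0, -0.053], [0, 18, 32.5, 0, 0, 0, -0.053], [0, 18, 32.5, 0, 0, 0, -0.053], [0, 18, 32.5, 0, 0, 0, 0], [0, 18, 32.5, 0, 0, 0, 0], [0, 18, 32.5, 0, 0, 0, 0]],
])

```text
clock: 0.77
eef_pos: [308.9, -367.0, 239.1]
tool_rot: [-3.141, 0.0, -0.009]
force: [0.5, 0.1, -0.7]
width: 0.1
```

Emit:
step_arm([
  [[0, 18, 32.5, 0, 0, 0, 0], [0, 18, 32.5, 0, 0, 0, 0], [0, 18, 32.5, 0, 0, 0, 0], [0, 18, 32.5, 0, 0, 0, 0], [0, 18, 32.5, 0, 0, 0, 0], [0, 18, 32.5, 0, 0, 0, 0], [0, 18, 32.5, 0, 0, 0, 0], [0, 18, 30, 0, 0, 0, 0], [0, 0, 0, 0, 0, 0, 0]],
])

```text
clock: 1.52
eef_pos: [456.2, -103.9, 239.2]
tool_rot: [-3.138, -0.003, 0.002]
force: [-0.1, -0.1, -0.0]
width: 0.4
```

Emit:
step_arm([
  [[0, 0, 0, -30, 0, 0, 0], [0, 0, 0, -30, 0, 0, 0], [0, 0, 0, -30, 0, 0, 0], [0, 0, 0, -30, 0, 0, 0], [0, 0, 0, -25, 0, 0, 0], [0, 0, 0, 0, 0, 0, 0], [0, 0, 0, 0, 0, 0, 0]],
])

```text
clock: 2.1
eef_pos: [451.4, -111.3, 93.6]
tool_rot: [-3.141, 0.003, -0.009]
force: [-1.3, -1.2, 0.4]
width: 0.1
```

Emit:
step_arm([
  [[0, 8, 0, 0, 0, 0, 0], [0, 8, 0, 0, 0, 0, 0], [0, 6, 0, 0, 0, 0, 0], [0, 4, 0, 0, 0, 0, 0], [0, 3, 0, 0, 0, 0, 0], [0, 3, 0, 0, 0, 0, 0], [0, 3, 0, 0, 0, 0, 0], [0, 3, 0, 0, 0, 0, 0], [0, 3, 0, 0, 0, 0, 0], [0, 3, 0, 0, 0, 0, 0]],
])

```text
clock: 2.93
eef_pos: [496.4, -111.4, 94.2]
tool_rot: [-3.142, 0.001, -0.009]
force: [-0.0, 0.9, -0.2]
width: 0.0
```

```bash
python3 - <<'E'
from h import *
p,d=ctrl.get_image("scene"); cv2.imwrite("pics/s1.png",cv2.resize(p[180:400,190:450,::-1],None,fx=2.5,fy=2.5))
E
```

```text
(no output)
```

View pics/s1.png

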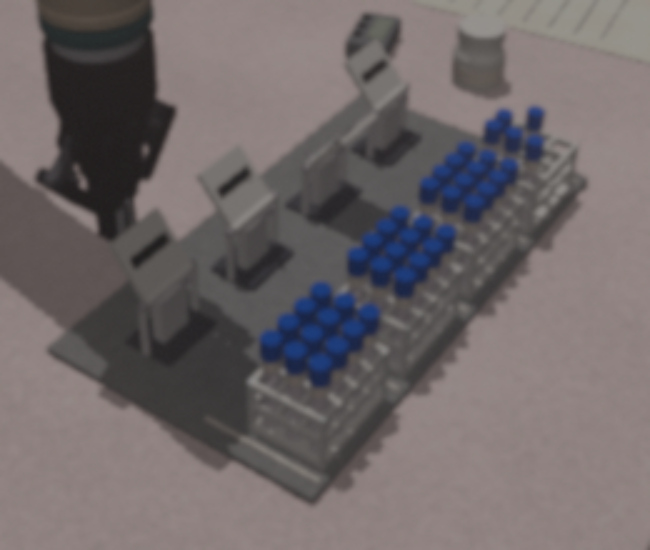

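The shut fingertips (115,225 in the zoom) stand just in front of the near tag's edge (150,215), in line with it. I'll continue the slow push.

Emit:
step_arm([
  [[0, 3, 0, 0, 0, 0, 0], [0, 3, 0, 0, 0, 0, 0], [0, 3, 0, 0, 0, 0, 0], [0, 3, 0, 0, 0, 0, 0], [0, 3, 0, 0, 0, 0, 0], [0, 3, 0, 0, 0, 0, 0], [0, 3, 0, 0, 0, 0, 0], [0, 3, 0, 0, 0, 0, 0], [0, 3, 0, 0, 0, 0, 0], [0, 3, 0, 0, 0, 0, 0]],
])

```text
clock: 3.82
eef_pos: [526.8, -111.3, 94.3]
tool_rot: [-3.142, -0.0, -0.009]
force: [-0.5, 0.1, 0.1]
width: -0.1
```

Emit:
step_arm([
  [[0, 2, 0, 0, 0, 0, 0], [0, 2, 0, 0, 0, 0, 0], [0, 2, 0, 0, 0, 0, 0], [0, 2, 0, 0, 0, 0, 0], [0, 2, 0, 0, 0, 0, 0], [0, 0, 0, 0, 0, 0, 0]],
])

```text
clock: 4.32
eef_pos: [537.0, -111.3, 94.4]
tool_rot: [3.142, -0.001, -0.009]
force: [1.2, -0.2, -0.7]
width: -0.1
```

```bash
python3 - <<'E'
from h import *
p,d=ctrl.get_image("scene"); cv2.imwrite("pics/s2.png",cv2.resize(p[180:400,190:450,::-1],None,fx=2.5,fy=2.5))
E
```

```text
(no output)
```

View pics/s2.png

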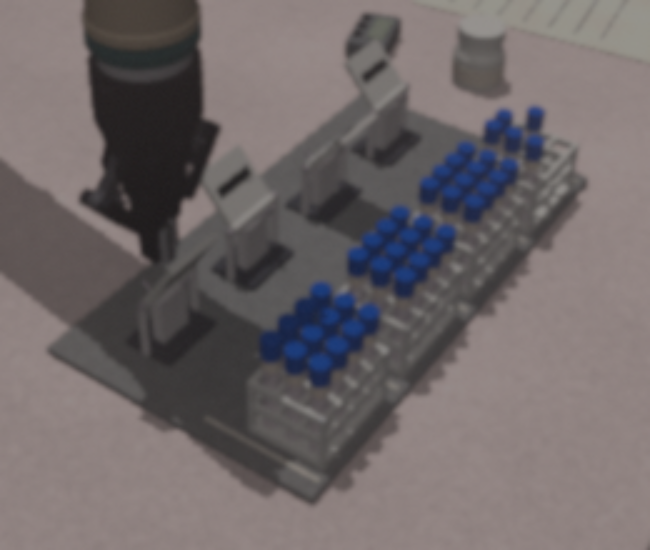

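The near tag has fallen toward its rack and the fingers are clear of it. I'll back off and move to the next tag.

Emit:
step_arm([
  [[0, -20, 0, 0, 0, 0, 0], [0, -22, 0, 0, 0, 0, 0], [0, -22, 0, 0, 0, 0, 0], [0, -22, 0, 0, 0, 0, 0], [0, 0, 26, 0, 0, 0, 0], [0, 0, 27, 0, 0, 0, 0], [0, 0, 27, 0, 0, 0, 0], [0, 0, 27, 0, 0, 0, 0], [0, 0, 0, 0, 0, 0, 0], [0, 0, 0, 0, 0, 0, 0]],
])

```text
clock: 5.2
eef_pos: [450.5, -2.7, 94.4]
tool_rot: [-3.141, -0.0, -0.005]
force: [0.2, -0.1, 0.4]
width: 0.1
```

Emit:
step_arm([
  [[0, 8, 0, 0, 0, 0, 0], [0, 8, 0, 0, 0, 0, 0], [0, 6, 0, 0, 0, 0, 0], [0, 4, 0, 0, 0, 0, 0], [0, 3, 0, 0, 0, 0, 0], [0, 3, 0, 0, 0, 0, 0], [0, 3, 0, 0, 0, 0, 0], [0, 3, 0, 0, 0, 0, 0], [0, 3, 0, 0, 0, 0, 0], [0, 3, 0, 0, 0, 0, 0]],
])

```text
clock: 6.03
eef_pos: [494.7, -4.3, 94.3]
tool_rot: [-3.142, 0.0, -0.009]
force: [-0.4, 0.3, 0.6]
width: -0.3
```

```bash
python3 - <<'E'
from h import *
p,d=ctrl.get_image("scene"); cv2.imwrite("pics/s3.png",cv2.resize(p[180:400,190:450,::-1],None,fx=2.5,fy=2.5))
E
```

```text
(no output)
```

View pics/s3.png

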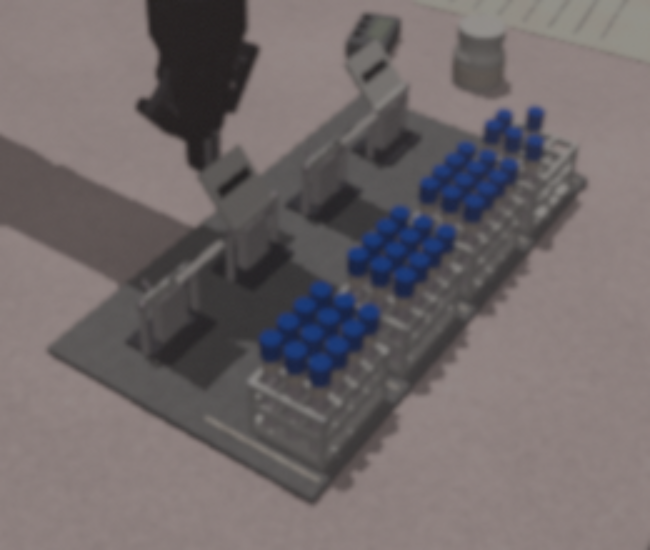

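The first tag (180,275) now leans toward its rack. The fingers (203,155) are at the edge of the next one, well aligned, so I'll push on.

Emit:
step_arm([
  [[0, 3, 0, 0, 0, 0, 0], [0, 3, 0, 0, 0, 0, 0], [0, 3, 0, 0, 0, 0, 0], [0, 3, 0, 0, 0, 0, 0], [0, 3, 0, 0, 0, 0, 0], [0, 3, 0, 0, 0, 0, 0], [0, 3, 0, 0, 0, 0, 0], [0, 3, 0, 0, 0, 0, 0], [0, 3, 0, 0, 0, 0, 0], [0, 3, 0, 0, 0, 0, 0]],
])

```text
clock: 6.92
eef_pos: [524.8, -4.4, 94.3]
tool_rot: [3.142, -0.0, -0.009]
force: [-0.8, -0.2, -0.7]
width: 0.0
```

Emit:
step_arm([
  [[0, 2, 0, 0, 0, 0, 0], [0, 2, 0, 0, 0, 0, 0], [0, 2, 0, 0, 0, 0, 0], [0, 2, 0, 0, 0, 0, 0], [0, 2, 0, 0, 0, 0, 0], [0, 2, 0, 0, 0, 0, 0], [0, 0, 0, 0, 0, 0, 0], [0, 0, 0, 0, 0, 0, 0]],
])

```text
clock: 7.58
eef_pos: [536.5, -4.4, 94.3]
tool_rot: [3.142, -0.0, -0.009]
force: [-0.2, -0.4, 0.3]
width: 0.4
```

Emit:
step_arm([
  [[0, -20, 0, 0, 0, 0, 0], [0, -22, 0, 0, 0, 0, 0], [0, -22, 0, 0, 0, 0, 0], [0, -24, 0, 0, 0, 0, 0], [0, 0, 0, 30, 0, 0, 0], [0, 0, 0, 30, 0, 0, 0], [0, 0, 0, 30, 0, 0, 0], [0, 0, 0, 30, 0, 0, 0], [0, 0, 0, 0, 0, 0, 0], [0, 0, 0, 0, 0, 0, 0]],
])

```text
clock: 8.42
eef_pos: [449.5, -4.3, 215.9]
tool_rot: [-3.141, -0.004, -0.009]
force: [0.2, -0.5, -0.3]
width: 0.4
```

```bash
python3 - <<'E'
from h import *
p,d=ctrl.get_image("scene"); a=cv2.resize(p[180:400,190:450,::-1],(400,338))
p,d=ctrl.get_image("top"); b=cv2.resize(p[165:300,220:412,::-1],(400,281))
c=np.zeros((338,800,3),np.uint8);c[:,:400]=a;c[:281,400:]=b
cv2.imwrite("pics/s4.png",c);print(ctrl.read_state()["eef_pos"])
E
```

```text
[447.83233293  -4.29442922 213.84404673]
```

View pics/s4.png

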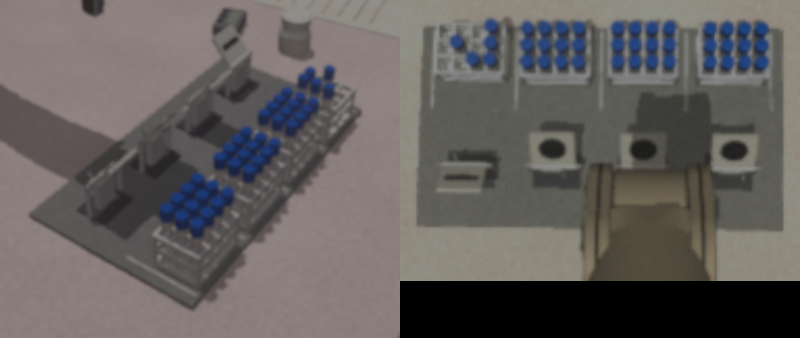

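The top view shows discs up at (553,148), (643,150) and (735,150) in front of the full racks. The bar is up at (463,176) in front of the partial rack. The arm is clear, so I'll hand in.

```bash
python3 -c "
from cell import ctrl
print(ctrl.read_state()['force']);print(ctrl.finish_job())"
```

```text
[-0.15984454  0.62175601 -0.40205218]
the job is handed in; nothing more can be done
None
```

I pushed two tags over, the third and fourth from the left in the top picture, using shut fingertips moving slowly from the robot side. The other two were already right, so I left them alone.

The last pictures, from both cameras, show disc faces up in front of the three full racks and the bar face up in front of the rack with 5 tubes. The racks look unmoved in both views, and the jar and timer looked unmoved in the scene view. I did not measure their positions afterwards, and the bottle was outside the final pictures.

The tool force readings, taken at the end of each move, stayed under about 2 N per axis. The arm was backed off and raised clear at hand-in, at about 8.5 s. No check failed or disagreed.

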